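Slide the drip tray under the tea stand

ROBOT

A 7-joint arm with a two-finger parallel gripper is mounted at the origin on the work surface. World frame = base frame: x ahead of the robot, y to its left, z up, the work surface at z = 0. Lengths are in m, angles in rad, forces in N, time in s.
With the tool pointing down it reaches from about 0.35 to 0.9 m from the base axis. Payload 8.1 kg.
Tool frame: the origin (TCP) lies on the centre line of the jaws, within the pads' length; the fingertips stand 8 mm ahead of it and the grasp point (between the pads) lies 11 mm behind it; x points along the fingers, z is the direction in which the jaws open and shut, and the axes are right-handed (so a half turn about x gives the same grasp; the last joint's range is limited). The gripper opens to 92 mm and grips with 3 to 60 N. Pads are 19 mm wide; open, the fingers measure 130 mm over their backs; the gripper's body (75 mm by 190 mm) begins 47 mm behind the grasp point.
Start: joints at [-1.319, 0.434, 0.025, 1.573, -0.012, 1.134, -0.075], TCP at [0.217, 0.586, 0.235] pointing down, gripper open.
Joint ranges: [-2.62, 2.62], [-0.44, 2.09], [-1.27, 1.32], [0.08, 2.57], [-1.32, 4.46], [0.12, 2], [-2.74, 2.74]. Speed limits (rad/s): [2.22, 2.22, 3.01, 3.01, 3.14, 3.14, 3.14].

INTERFACE

Orientations are given as a rotation vector (axis times angle).
In Python, from plant import sensors, imaging, ticket, nets gives the robot as it stands.
- The arm moves only by the tool apply_moves, never from a script. Its argument "rows" is a list of rows, each a list of 3 entries, a list of its own where there are three numbers: the finger opening in cm, from 0 to 9.18, then the shift along the world's x, y, z in cm, then the turn about the world's z in rad. In form: [[fingers, [x, y, z], yaw], ...]. A call has exactly 10 rows; each row is the pose to reach, as a shift and turn from the pose measured when the call began; what a row does not reach only later rows make up. A row lasts 1/8 s, in which the tool goes at most 62.5 mm and 10.7 degrees, less where a joint would pass 70% of its speed; a pose out of reach is approached as far as the arm can. A call with a gripper value outside its range is refused whole. The fingers move at their own pace and stop on an object; "squeeze" is the grip in N (left out, the last holds). Time passes only in rows, so rows that repeat a pose let the fingers close, or fill a call up. It gives the time, the measured TCP pose, the force and the opening at its end, in the units of the state.
- sensors.state(): the state, without advancing time (a new reading comes with each control period).
- imaging.read_camera(name): name is "scene" or "top" or "wrist"; returns the picture (480x640x3 uint8, red, green, blue); there is no depth.
- imaging.camera_params(name): a dict with "fx", "fy", "cx", "cy" (pixels), "T" (4x4, takes a point from camera to world coordinates). Camera axes: x right, y up, looking along -z (the intrinsics and any distortion apply to the point x, -y, -z); pixel columns grow to the right and rows downward; lengths in m; the calibration is good to about 2 mm. The wrist camera is an equidistant fisheye: a pixel r from the principal point sees the ray r / f radians off the axis. A picture is of the moment at which its call begins: read the wrist's pose just before it. camera_params takes no time and is no camera call; for the wrist camera it gives the pose at the moment of the call.
- ticket.finish_job(): hands the job in, once; it reports no verdict.
Trained networks look in the newest picture that a camera, given by its name, has taken for a name from the list of things; names that differ only in an ending like _2 or _b are one class to them, and where a whole thing is asked for, a point or a joint stands for the part that bears it (a point fixed in the world has none). Each returns a list of dicts, best first, with "confidence" (0 to 1); they miss things now and then, are a little off and sometimes report something else, mostly with a low value. They report only what shows in the picture. A call takes as long as a camera call. They do not tell look-alikes from the thing itself.
- nets.boxes_of(camera, query): "position" ([x, y, z] in m, in world coordinates, good to about 4 mm: the middle of the surface that is visible of it).
- nets.regions_of(camera, query): "region" (480x640 bool, what is visible of it).
The state is a dict: "t": time; "q": joint angles; "qvel": joint speeds; "tau": joint torques, N m; "position": TCP position; "orientation": TCP orientation; "force": force on the tool from outside, world axes, zero at the start; "ft_torque": the same for the moment, N m; "opening": opening from 0.0 (shut) to 1.0 (fully open).
Only numpy, scipy, OpenCV 4.12 (cv2) and the standard library are available. Lean on these libraries where they do the work, as an engineer would, in place of code of your own. Each camera call takes 0.05 s, during which the arm holds its last target.

TASK

Push the steel drip tray along the table with the fingertips, steel end first, in under the low slatted tea stand until its black bar is closed up squarely against the front of the stand. Keep the tray flat on the table, never gripped, lifted or tipped, leave the teapot on the stand, the cup, the tin and the bottle where they are, and move clear when done.

Things in the scene. Friction and masses are not known exactly. Their poses are not given: they have to be found in the camera images.
- stand: Low slatted pale-wood tea stand, fixed: 150 along its x, 144 along y, 32 high. Origin on the table under its centre; x level, the way the tray goes in; z up. Tunnel under it 114 wide (y), 20 high, open at both x ends, side rails 15 thick; deck 12 thick, five slats with 5 gaps. Front (entry) face at x = -75. At the start the tray lies in front of it, up to 40 off line and 0.4 rad askew.
- tray: Loose steel drip tray, 0.25 to 0.5 kg: open pan 150 long (x -75 to 75), 90 wide (y), 14 high, walls 4, with a black bar across its rear end: x -91 to -75, 110 wide, 30 high, too tall for the stand. Origin under the pan's centre; x points from the bar to the steel leading end, z up. It slides freely on the table. Fully home, its origin and axes coincide with the stand's.
- tray_bar (a point): Point on the tray: middle of the black bar's inner face (towards the steel pan), 22 above the table; tray coordinates (-75, 0, 22). Fully home it is at x = -75 in the stand's frame.
- tray_nose (a point): Point on the tray: middle of the steel leading end, 7 above the table; tray coordinates (75, 0, 7).
- teapot: Brown clay teapot standing loose on the rear half of the stand: body 72 across, about 63 high, over 32 of stand; spout and handle reach 58 to either side along its y. Origin at the centre of its underside. Leave it alone.
- cup: White tea cup, 66 across, 50 high, loose, beside the stand. Origin at the centre of its underside. Leave it alone.
- grease_tin: Red and yellow tin, 68 across, 70 high, loose, beside the stand. Origin at the centre of its underside. Leave it alone.
- oil_bottle: Amber bottle with a black cap, 60 across, 140 high, loose, behind the stand. Origin at the centre of its underside. Leave it alone.
Things that resemble listed ones, but are neither listed nor needed, are in the scene too. Of the things that look like the tray, the larger one is meant. Several things look just like the stand: the one meant starts farthest from the robot's base.

How it is judged:
By the outcome, as a careful person would: the job done as asked, in the order asked, and still so for the second after the job is handed in, with the robot touching nothing.
It also fails if it takes over 64 s, if anything falls off the work surface, if the arm or the gripper's body presses on something with over 40 N, if the wrist force passes 120 N, or if a joint passes its speed limit or range.

## Working session

There is one attempt and no reset: what is moved stays moved. The work goes in short steps, Python scripts to look and compute and a tool call to move; the robot and the scene stay as the last step left them, time stands still between calls to the robot, and variables do not carry over. Pictures are saved under pics/ and viewed, and the job is handed in when it is done.

Besides the shell and the picture viewer there is one more tool, called after ">>>" as name([rows], argument=value, ...), one row to a line, values as JSON. apply_moves: Moves the arm, as the interface text tells. Its arguments: {"type":"object","properties":{"rows":{"type":"array","items":{"type":"array"}},"squeeze":{"type":"number"}},"required":["rows"]}

```bash
mkdir -p pics
python3 - <<'E'
from plant import sensors, imaging, ticket, nets
import cv2
s=sensors.state();print({k:s[k] for k in('t','position','orientation','opening')})
for c in('scene','top'):
    im=imaging.read_camera(c);cv2.imwrite(f'pics/{c}0.png',im[:,:,::-1])
    p=imaging.camera_params(c);print(c,p)
    for q in('tray','stand','tray_bar','tray_nose','teapot','cup','grease_tin','oil_bottle'):
        if c=='top' or q in('tray','stand'):
            print(q,[(round(d['confidence'],2),[round(float(v),3) for v in d['position']]) for d in nets.boxes_of(c,q)])
E
```

```text
{'t': 0.0, 'position': array([0.21699723, 0.58557305, 0.23393165]), 'orientation': array([-0.94494281,  1.35771434,  0.94325771]), 'opening': 1.0035288782985083}
scene {'fx': 466.5648323613439, 'fy': 466.5648323613439, 'cx': 321.33244820736536, 'cy': 239.66614270302193, 'T': array([[ 0.76611697, -0.53795225,  0.35167053,  0.7656496 ],
       [ 0.64259092,  0.63100887, -0.43463171, -0.30225609],
       [ 0.01190388,  0.55895901,  0.82910983,  0.82967194],
       [ 0.        ,  0.        ,  0.        ,  1.        ]])}
tray [(0.79, [0.366, -0.145, 0.002]), (0.55, [0.559, -0.075, -0.001])]
stand [(0.77, [0.211, 0.367, 0.033]), (0.63, [0.517, 0.168, 0.034])]
top {'fx': 615.0325448692322, 'fy': 615.0325448692322, 'cx': 324.0701050783173, 'cy': 238.49899949566665, 'T': array([[-0.02380071,  0.99290444, -0.11650878,  0.28890625],
       [-0.99967636, -0.02468481, -0.00615103,  0.11575051],
       [-0.00898338,  0.11632467,  0.99317061,  1.17844454],
       [ 0.        ,  0.        ,  0.        ,  1.        ]])}
tray [(0.66, [0.555, -0.073, 0.006]), (0.61, [0.366, -0.147, 0.004])]
stand [(0.68, [0.496, 0.175, 0.033]), (0.61, [0.194, 0.371, 0.035]), (0.56, [0.622, 0.233, 0.021])]
tray_bar [(0.69, [0.555, -0.074, 0.004]), (0.55, [0.362, -0.145, 0.001])]
tray_nose [(0.67, [0.494, 0.175, 0.033]), (0.66, [0.361, -0.141, 0.002]), (0.59, [0.552, -0.07, 0.001])]
teapot [(0.68, [0.493, 0.218, 0.076]), (0.49, [0.474, 0.337, 0.095])]
cup [(0.72, [0.364, 0.215, 0.067]), (0.63, [0.624, 0.234, 0.024])]
grease_tin [(0.96, [0.365, 0.217, 0.068]), (0.29, [0.621, 0.235, 0.019])]
oil_bottle [(0.92, [0.472, 0.334, 0.095]), (0.7, [0.554, -0.073, 0.007]), (0.39, [0.623, 0.235, 0.022])]
```

View pics/scene0.png

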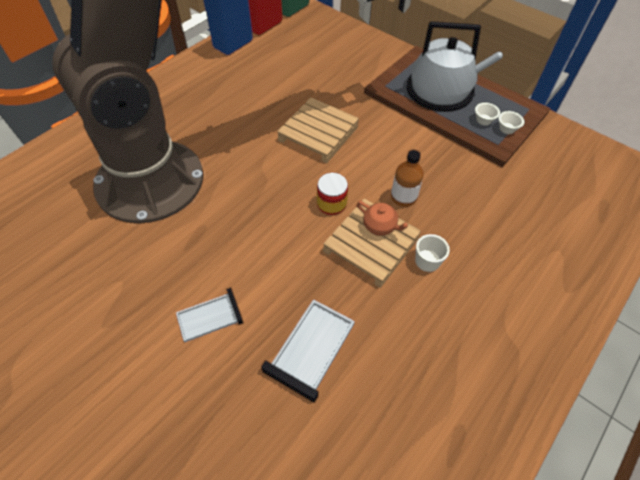

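View pics/top0.png

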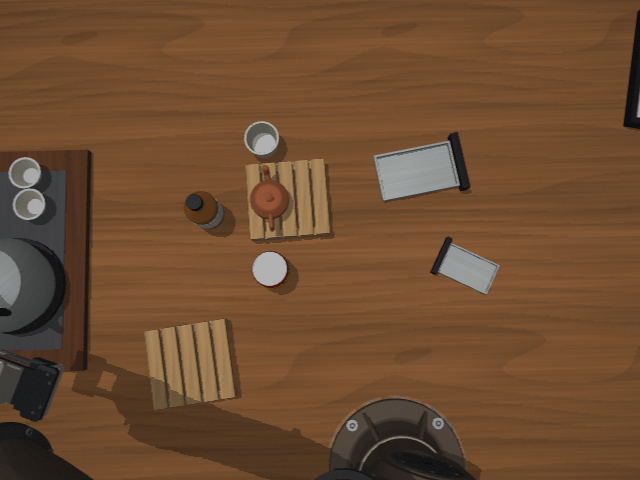

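The larger tray is at top px (420,170) and the small one at (466,266). There are two stands: one with the teapot at (288,200), about 0.53 m from the base, and one at (191,365), about 0.42 m away. The teapot stand is the farther one, so it is the one meant. I'll confirm both in an enlarged crop.

Run:
```python
from plant import nets,imaging
import cv2,numpy as np
im=cv2.imread('pics/top0.png')
cv2.imwrite('pics/crop0.png',cv2.resize(im[115:255,230:490],None,fx=3,fy=3,interpolation=cv2.INTER_CUBIC))
im=imaging.read_camera('top')
for q in('tray','tray_bar','stand'):
    for d in nets.regions_of('top',q):
        m=d['region'].astype(np.uint8);r=cv2.minAreaRect(cv2.findNonZero(m));print(q,round(d['confidence'],2),m.sum(),np.round(cv2.boxPoints(r),1).tolist())
```

```text
tray 0.74 2051 [[430.0, 272.1000061035156], [446.1000061035156, 235.3000030517578], [502.1000061035156, 259.70001220703125], [486.1000061035156, 296.5]]
tray 0.6 4244 [[371.0, 152.3000030517578], [457.79998779296875, 131.60000610351562], [471.29998779296875, 188.5], [384.5, 209.1999969482422]]
tray_bar 0.67 4209 [[371.3999938964844, 152.39999389648438], [457.6000061035156, 131.89999389648438], [470.8999938964844, 187.8000030517578], [384.70001220703125, 208.39999389648438]]
tray_bar 0.56 2001 [[429.70001220703125, 271.5], [446.20001220703125, 235.3000030517578], [501.79998779296875, 260.6000061035156], [485.3999938964844, 296.79998779296875]]
stand 0.98 6366 [[143.3000030517578, 329.8999938964844], [226.5, 318.5], [237.3000030517578, 397.79998779296875], [154.10000610351562, 409.1000061035156]]
stand 0.91 4152 [[244.60000610351562, 164.39999389648438], [323.8999938964844, 158.0], [330.0, 234.60000610351562], [250.6999969482422, 241.0]]
```

View pics/crop0.png

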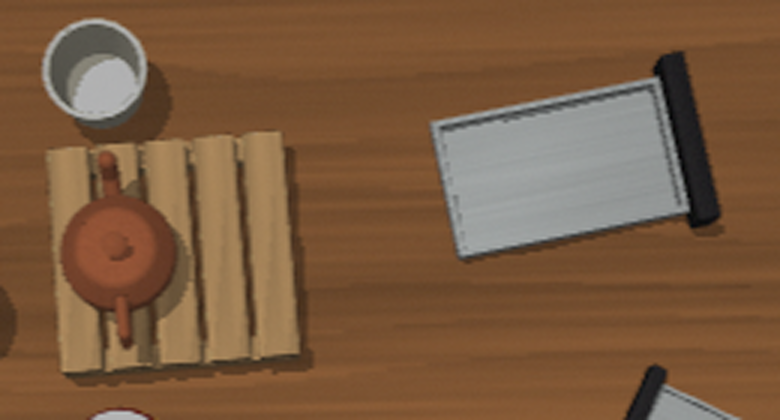

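```bash
cat > h.py <<'E'
import numpy as np,cv2
from scipy.optimize import least_squares
from scipy.spatial.transform import Rotation as R
from plant import sensors, imaging, ticket, nets
def proj(P,p):
    T=np.linalg.inv(p['T']);c=np.atleast_2d(P)@T[:3,:3].T+T[:3,3]
    return np.c_[p['cx']+p['fx']*c[:,0]/-c[:,2],p['cy']+p['fy']*c[:,1]/c[:,2]]
def w(pose,pts):
    x,y,a=pose;pts=np.asarray(pts,float);c,s=np.cos(a),np.sin(a)
    return np.c_[x+c*pts[:,0]-s*pts[:,1],y+s*pts[:,0]+c*pts[:,1],pts[:,2]]
def fit(pts,px,p,x0):
    r=least_squares(lambda v:(proj(w(v,np.array(pts)/1000),p)-px).ravel(),x0,loss='soft_l1');return r.x,np.abs(r.fun).max()
def rel(t,s):
    d=t[:2]-s[:2];c,sn=np.cos(s[2]),np.sin(s[2])
    return np.array([c*d[0]+sn*d[1],-sn*d[0]+c*d[1]])*1000,t[2]-s[2]
STAND=[(75,-72,32),(75,72,32),(-75,72,32),(-75,-72,32)]
TRAY=[(75,-45,14),(75,45,14),(-91,-55,30),(-91,55,30),(-75,-55,30),(-75,55,30)]
def overlay(im,p,s,t):
    im=im.copy()
    for pose,pts in((s,STAND),(t,[(75,-45,14),(75,45,14),(-75,45,14),(-75,-45,14)]),(t,[(-75,-55,30),(-75,55,30),(-91,55,30),(-91,-55,30)])):
        cv2.polylines(im,[np.round(proj(w(pose,np.array(pts)/1000),p)*8).astype(int)],True,(0,255,0),1,shift=3)
    return im
E
python3 - <<'E'
from h import *
p=imaging.camera_params('top')
c=lambda l:np.array(l)/3+[230,115]-1/3
# world: image left = +y ; up = +x
# stand x = +y world-ish; stand y = -x world -> down in image
s,e=fit(STAND,c([(47,150),(64,373),(300,355),(282,131)]),p,[.5,.175,1.5])
t,e2=fit(TRAY,c([(432,122),(460,258),(682,52),(719,218),(657,58),(694,227)]),p,[.55,-.07,1.5])
print(s,e,t,e2,rel(t,s))
np.save('s.npy',s);np.save('t.npy',t)
im=overlay(cv2.imread('pics/top0.png'),p,s,t)
cv2.imwrite('pics/ov0.png',cv2.resize(im[115:255,230:490],None,fx=3,fy=3))
ps=imaging.camera_params('scene');im=overlay(cv2.imread('pics/scene0.png'),ps,s,t)
cv2.imwrite('pics/ov0s.png',cv2.resize(im[180:420,230:470],None,fx=2.5,fy=2.5))
st=sensors.state();print(R.from_rotvec(st['orientation']).as_matrix().round(3))
E
```

```text
[0.50134238 0.19044192 1.6276431 ] 0.5904007764268613 [ 0.55270461 -0.05640404  1.73790129] 1.026442272363255 (array([-249.3654221 ,  -37.25443055]), np.float64(0.11025819759859279))
[[ 0.    -0.938  0.347]
 [ 0.     0.347  0.938]
 [-1.     0.     0.   ]]
```

View pics/ov0.png

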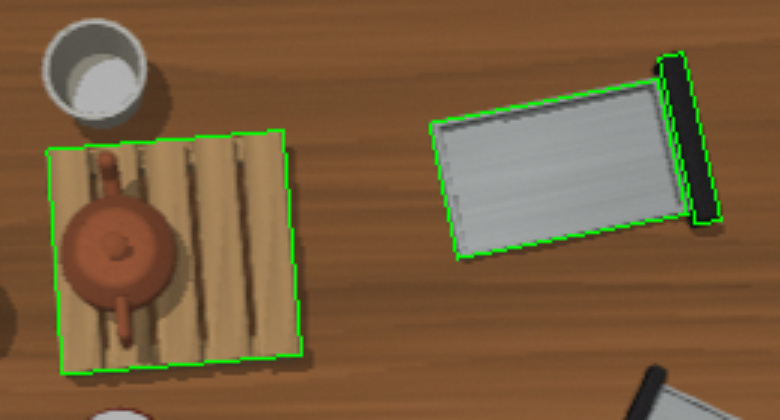

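View pics/ov0s.png

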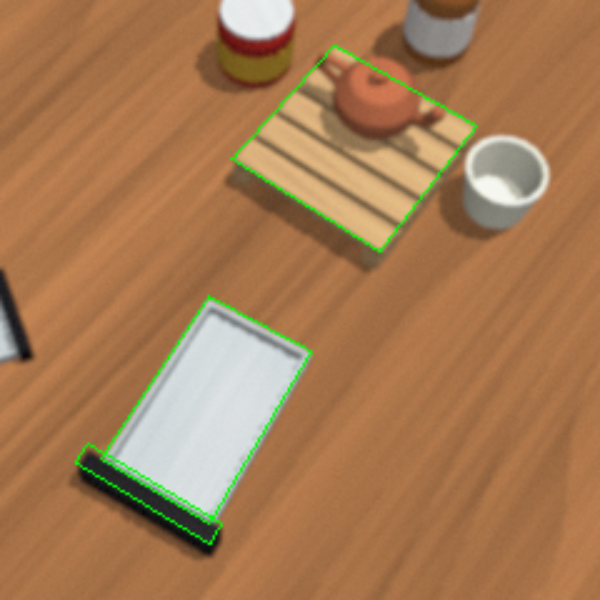

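Both identities are confirmed: the large tray is at crop (570,165) and the teapot stand at crop (170,250), and the fitted outlines sit on the edges in both views. In the stand frame the tray is at (-249, -37) mm, yaw +0.11.

My plan is to push the tray sideways onto the centre line with two open fingertips against its long wall, then push it in from behind the bar.

>>> apply_moves([
  [8, [42.2, -64.3, 0], 0.52],
  [8, [42.2, -64.3, 0], 0.52],
  [8, [42.2, -64.3, 0], 0.52],
  [8, [42.2, -64.3, 0], 0.52],
  [8, [42.2, -64.3, 0], 0.52],
  [8, [42.2, -64.3, 0], 0.52],
  [8, [42.2, -64.3, 0], 0.52],
  [8, [42.2, -64.3, 0], 0.52],
  [8, [42.2, -64.3, 0], 0.52],
  [8, [42.2, -64.3, 0], 0.52],
])

```text
t: 2.05
position: [0.5611, 0.0619, 0.2351]
orientation: [-1.33, 1.126, 1.33]
force: [0.6, 1.8, -0.6]
opening: 0.87
```

```bash
cat >> h.py <<'E'
def jaw():
    s=sensors.state();z=R.from_rotvec(s['orientation']).as_matrix()[:,2];return np.arctan2(z[1],z[0]),s
E
python3 -c "
from h import *
a,s=jaw();print(a,s['position'],s['q'].round(2))"
```

```text
1.7362068291885737 [0.56109677 0.06190835 0.23508207] [-0.34  0.33  0.17  1.73 -0.07  1.08  1.6 ]
```

>>> apply_moves([
  [8, [3.9, -6, 0], 0],
  [8, [7.8, -11.9, 0], 0],
  [8, [7.8, -11.9, 0], 0],
  [8, [7.8, -11.9, -5], 0],
  [8, [7.8, -11.9, -10], 0],
  [8, [7.8, -11.9, -15], 0],
  [8, [7.8, -11.9, -19], 0],
  [8, [7.8, -11.9, -21], 0],
  [8, [7.8, -11.9, -22.2], 0],
  [8, [7.8, -11.9, -22.2], 0],
])

```text
t: 3.3
position: [0.6393, -0.0569, 0.0133]
orientation: [-1.33, 1.125, 1.33]
force: [0.8, 0.3, -0.4]
opening: 0.873
```

```bash
python3 -c "
from h import *
a,s=jaw();print(a,s['position'],s['force'],s['opening'])
t=np.load('t.npy');print(rel(np.r_[s['position'][:2],a],t))
im=imaging.read_camera('top')[:,:,::-1];cv2.imwrite('pics/t1.png',cv2.resize(im[90:290,230:500],None,fx=2.9,fy=2.9))
"
```

```text
1.7364732647531853 [ 0.63932983 -0.05692093  0.01333425] [ 0.83242855  0.31311105 -0.35591931] 0.8727507437041535
(array([-14.91792007, -85.3325947 ]), np.float64(-0.0014280289613999297))
```

View pics/t1.png

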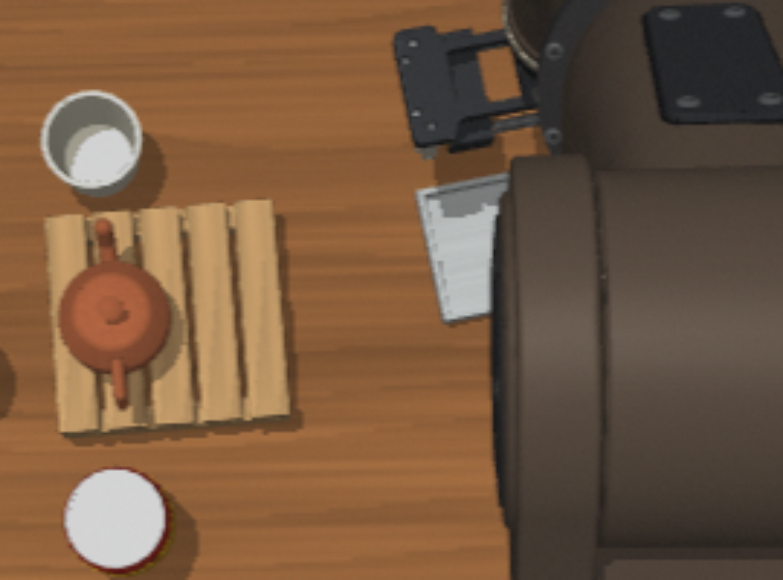

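The fingers are beside the tray's far wall, about 30 mm clear of it. Now I'll push the tray sideways and straighten it.

>>> apply_moves([
  [8, [-1.2, -0.2, 0], 0],
  [8, [-2.3, -0.4, 0], 0],
  [8, [-2.8, -0.47, 0], 0],
  [8, [-3.2, -0.53, 0], 0],
  [8, [-3.7, -0.63, 0], -0.01],
  [8, [-4.2, -0.73, 0], -0.02],
  [8, [-4.7, -0.83, 0], -0.035],
  [8, [-5.2, -0.93, 0], -0.05],
  [8, [-5.6, -1.03, 0], -0.065],
  [8, [-6.0, -1.13, 0], -0.08],
])

```text
t: 4.6
position: [0.5807, -0.0684, 0.0146]
orientation: [-1.274, 1.165, 1.268]
force: [5.9, 0.0, 3.6]
opening: 0.874
```

>>> apply_moves([
  [8, [-0.2, -0.05, 0], -0.01],
  [8, [-0.4, -0.1, 0], -0.02],
  [8, [-0.6, -0.14, 0], -0.025],
  [8, [-0.8, -0.18, 0], -0.029],
  [8, [-0.85, -0.19, 0], -0.029],
  [8, [-0.85, -0.19, 0], -0.029],
  [8, [0.2, -0.19, 0], -0.029],
  [8, [2.2, -0.19, 0], -0.029],
  [8, [4.2, -0.19, 1], -0.029],
  [8, [5, -0.19, 6], -0.029],
])

```text
t: 5.85
position: [0.6287, -0.07, 0.0717]
orientation: [-1.248, 1.185, 1.253]
force: [1.4, -0.8, 0.8]
opening: 0.87
```

```bash
python3 -c "
from h import *
a,s=jaw();print(a,s['t'],s['position'],s['force'],s['opening'],s['q'].round(2))
"
```

```text
1.6268539122263561 5.85 [ 0.62866604 -0.0699978   0.0716676 ] [ 1.35872074 -0.77715814  0.82906794] 0.8698720897070125 [-0.12  0.62  0.21  1.73 -0.17  0.82  1.8 ]
```

>>> apply_moves([
  [6, [0, 0, 6], -0.1],
  [6, [-1, -5, 10], -0.3],
  [6, [-4, -12, 10], -0.5],
  [6, [-8, -15, 10], -0.7],
  [6, [-10.6, -15, 10], -0.9],
  [6, [-10.6, -15, 10], -1.1],
  [6, [-10.6, -15, 10], -1.3],
  [6, [-10.6, -15, 10], -1.45],
  [6, [-10.6, -15, 10], -1.571],
  [6, [-10.6, -15, 10], -1.571],
])

```text
t: 7.1
position: [0.5222, -0.2196, 0.1711]
orientation: [-0.041, 1.573, 0.048]
force: [0.6, -0.0, 0.1]
opening: 0.653
```

```bash
python3 -c "
from h import *
a,s=jaw();print(a,s['t'],s['position'],s['opening'],s['q'].round(2))
for c in('top','scene'):
  im=imaging.read_camera(c)[:,:,::-1];cv2.imwrite(f'pics/{c}2.png',im)
a=cv2.imread('pics/top2.png');cv2.imwrite('pics/top2c.png',cv2.resize(a[90:290,230:500],None,fx=2.9,fy=2.9))
a=cv2.imread('pics/scene2.png');cv2.imwrite('pics/scene2c.png',cv2.resize(a[200:420,210:470],None,fx=2.5,fy=2.5))
"
```

```text
0.05705385666527543 7.1 [ 0.52215042 -0.21955934  0.17107011] 0.6527125022130195 [-0.18  0.46  0.68  1.83 -0.35  0.97  0.71]
```

View pics/top2c.png

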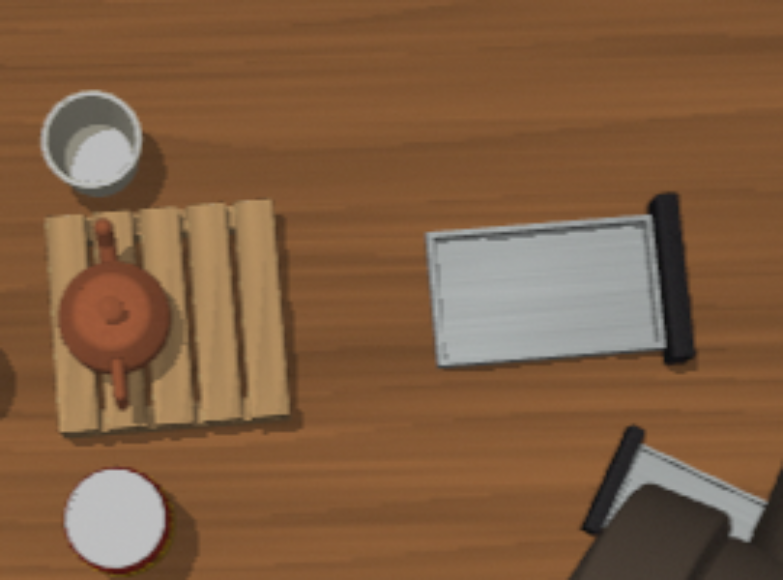

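View pics/scene2c.png

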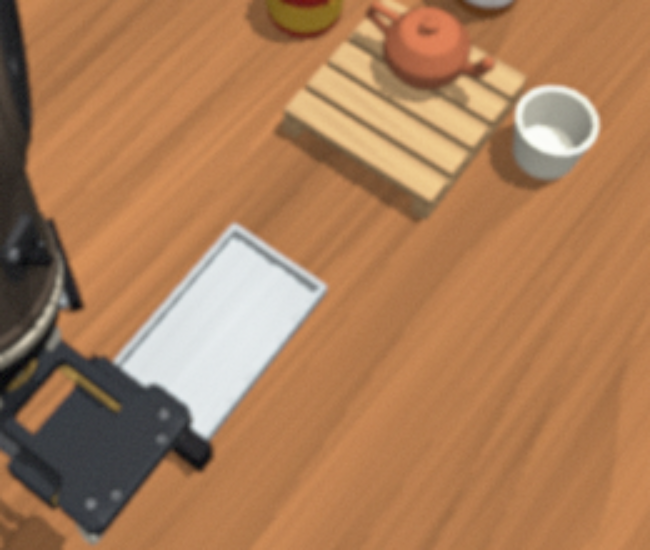

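Run:
```python
from h import *
p=imaging.camera_params('top')
c=lambda l:(np.array(l)+.5)/2.9+[230,90]-.5
s2,e=fit(STAND,c([(45,217),(61,433),(290,414),(272,200)]),p,[.5,.19,1.6])
t,e2=fit(TRAY,c([(427,234),(438,367),(677,194),(692,360),(651,198),(667,362)]),p,[.52,-.06,1.6])
s=np.load('s.npy');print(s2,e,s,t,e2,rel(t,s),rel(t,s2));s=(s+s2)/2;np.save('s.npy',s);np.save('t.npy',t)
im=overlay(cv2.imread('pics/top2.png'),p,s,t)
cv2.imwrite('pics/ov2.png',cv2.resize(im[90:290,230:500],None,fx=2.9,fy=2.9))
print(s,rel(t,s))
for x in(-91-9.5-25,):
    print(w(t,[(x/1000,0,0)]),t[2]-np.pi/2)
print('final',w(s,[((-91-9.5)/1000,0,0)]),s[2]-np.pi/2)
```

```text
[0.50161234 0.19071755 1.62862572] 0.6210994824585043 [0.50134238 0.19044192 1.6276431 ] [ 0.5141909  -0.05738828  1.61852056] 0.9451994434663789 (array([-248.1598685 ,    1.25299391]), np.float64(-0.00912253441923494)) (array([-248.41808366,    1.78228187]), np.float64(-0.010105155138514066))
[0.50147736 0.19057973 1.62813441] (array([-248.28907614,    1.51757427]), np.float64(-0.009613844778874503))
[[ 0.52017801 -0.18274538  0.        ]] 0.04772423490186095
final [[0.50723668 0.09024489 0.        ]] 0.057338079680735454
```

View pics/ov2.png

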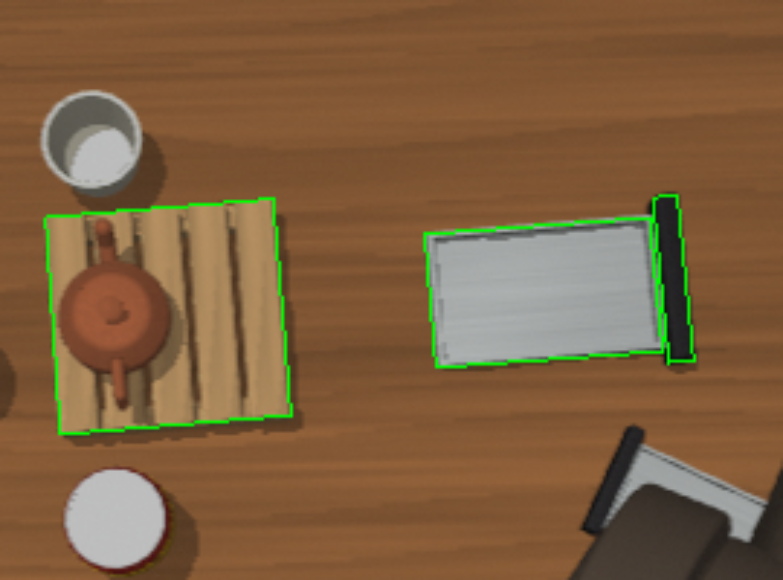

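The sideways push worked: the tray is 1.5 mm off the centre line and 0.01 rad askew. I'll lower the fingers behind the bar and push.

>>> apply_moves([
  [6, [0.3, 0, -5], 0],
  [6, [0.3, 0, -10], 0],
  [6, [0.3, 0, -13.5], 0],
  [6, [0.3, 0, -15.3], 0],
  [6, [0.2, 2, -15.3], 0],
  [6, [0.1, 3.5, -15.3], 0],
  [6, [0.0, 4.8, -15.3], 0],
  [6, [-0.05, 5.6, -15.3], 0],
  [6, [-0.1, 6.4, -15.3], 0],
  [6, [-0.15, 7.2, -15.3], 0],
])

```text
t: 8.45
position: [0.5215, -0.1492, 0.0191]
orientation: [-0.045, 1.57, 0.047]
force: [-0.3, -5.7, 4.2]
opening: 0.649
```

>>> apply_moves([
  [6, [-0.06, 1, 0], 0],
  [6, [-0.11, 2, 0], 0],
  [6, [-0.17, 3, 0], 0],
  [6, [-0.23, 4, 0], 0],
  [6, [-0.29, 5, 0], 0],
  [6, [-0.34, 6, 0], 0],
  [6, [-0.4, 7, 0], 0],
  [6, [-0.46, 8, 0], 0],
  [6, [-0.51, 9, 0], 0],
  [6, [-0.51, 9, 0], 0],
])

```text
t: 9.7
position: [0.5161, -0.0575, 0.0189]
orientation: [-0.045, 1.57, 0.05]
force: [0.3, 0.3, 0.2]
opening: 0.654
```

```bash
python3 -c "
from h import *
a,s=jaw();print(a,s['t'],s['position'],s['force'],s['opening'],s['q'].round(2))
for c in('top','scene'):
  im=imaging.read_camera(c)[:,:,::-1];cv2.imwrite(f'pics/{c}3.png',im)
a=cv2.imread('pics/top3.png');cv2.imwrite('pics/top3c.png',cv2.resize(a[90:290,230:500],None,fx=2.9,fy=2.9))
a=cv2.imread('pics/scene3.png');cv2.imwrite('pics/scene3c.png',cv2.resize(a[180:400,210:470],None,fx=2.5,fy=2.5))
"
```

```text
0.060152896277818245 9.7 [ 0.51612241 -0.05746011  0.01890387] [0.34190696 0.30737675 0.23462967] 0.6535516922620022 [-0.38  0.61  0.55  2.07 -0.56  0.61  0.62]
```

View pics/top3c.png

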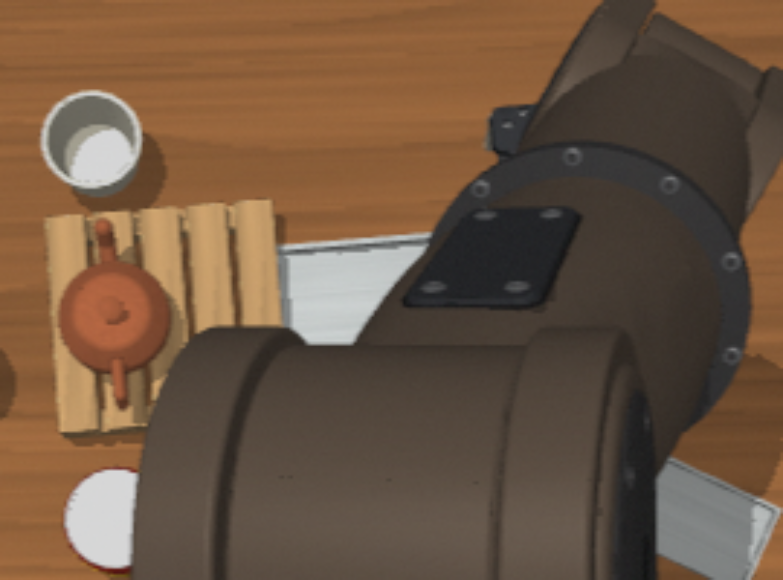

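View pics/scene3c.png

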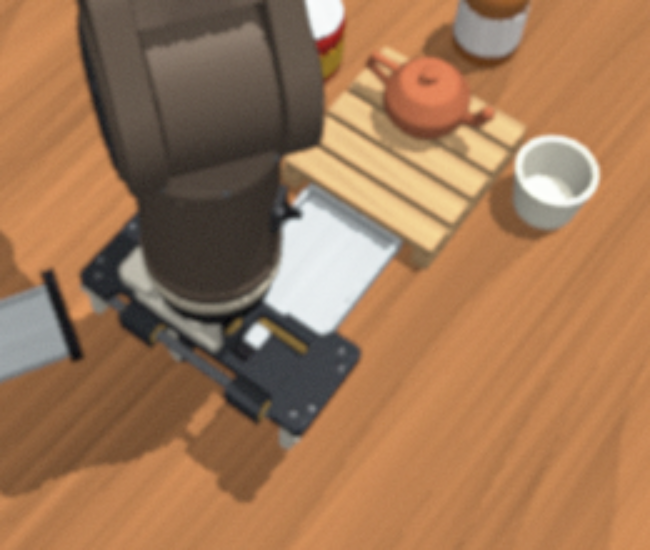

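The tray is entering the tunnel centred: its nose edge is at top-crop px (285,245) and the teapot hasn't moved. I'll continue.

>>> apply_moves([
  [6, [-0.06, 1, 0], -0.001],
  [6, [-0.13, 2.2, 0], -0.003],
  [6, [-0.2, 3.5, 0], -0.003],
  [6, [-0.28, 4.8, 0], -0.003],
  [6, [-0.35, 6.1, 0], -0.003],
  [6, [-0.43, 7.4, 0], -0.003],
  [6, [-0.5, 8.7, 0], -0.003],
  [6, [-0.57, 10, 0], -0.003],
  [6, [-0.65, 11.3, 0], -0.003],
  [6, [-0.7, 12.2, 0], -0.003],
])

```text
t: 11.05
position: [0.5088, 0.0645, 0.0189]
orientation: [-0.043, 1.571, 0.047]
force: [0.3, -5.0, 2.6]
opening: 0.652
```

```bash
python3 -c "
from h import *
a,s=jaw();print(a,s['t'],s['position'],s['force'],s['opening'],s['q'].round(2))
for c in('top','scene'):
  im=imaging.read_camera(c)[:,:,::-1];cv2.imwrite(f'pics/{c}4.png',im)
a=cv2.imread('pics/scene4.png');cv2.imwrite('pics/scene4c.png',cv2.resize(a[150:350,250:470],None,fx=2.9,fy=2.9))
"
```

```text
0.056756822387324164 11.05 [0.5087859  0.06449587 0.01887767] [ 0.25324667 -4.96731416  2.57603409] 0.6520714820627422 [-0.63  0.61  0.57  2.09 -0.58  0.6   0.4 ]
```

View pics/scene4c.png

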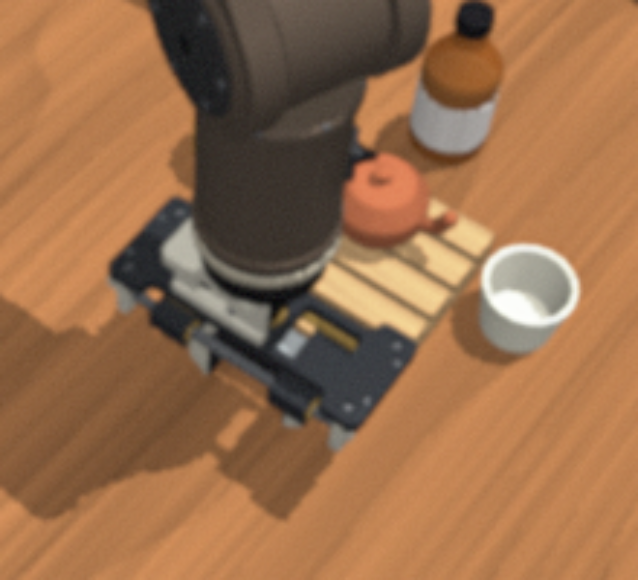

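```bash
python3 -c "
from h import *
p=imaging.camera_params('scene');T=p['T']
def ray(u,v,z):
  d=T[:3,:3]@[(u-p['cx'])/p['fx'],-(v-p['cy'])/p['fy'],-1];return T[:3,3]+d*(z-T[2,3])/d[2]
for z in(.08,.12,.16,.2):
  print(z,(ray(210+298/2.5,180+212/2.5,z)-[.516,-.0575,0]).round(3),(ray(250+375/2.9,150+152/2.9,z)-[.5088,.0645,0]).round(3))
c=imaging.camera_params('wrist')['T'];print(c[:3,3]-sensors.state()['position'],c[:3,3])
"
```

```text
0.08 [-0.021  0.114  0.08 ] [-0.03   0.174  0.08 ]
0.12 [-0.006  0.095  0.12 ] [-0.015  0.145  0.12 ]
0.16 [0.008 0.076 0.16 ] [0.001 0.116 0.16 ]
0.2 [0.023 0.057 0.2  ] [0.016 0.087 0.2  ]
[-0.0044274   0.07925225  0.1503096 ] [0.50409026 0.14488975 0.16897057]
```

>>> apply_moves([
  [6, [-0.02, 0.4, 0], 0],
  [6, [-0.04, 0.7, 0], 0],
  [6, [-0.06, 1.0, 0], 0],
  [6, [-0.08, 1.3, 0], 0],
  [6, [-0.09, 1.5, 0], 0],
  [6, [-0.1, 1.7, 0], 0],
  [6, [-0.11, 1.9, 0], 0],
  [6, [-0.12, 2.0, 0], 0],
  [6, [-0.12, 2.1, 0], 0],
  [6, [-0.13, 2.2, 0], 0],
])

```text
t: 12.4
position: [0.5072, 0.0877, 0.0187]
orientation: [-0.043, 1.571, 0.049]
force: [0.3, -4.7, 1.7]
opening: 0.653
```

>>> apply_moves([
  [6, [0, 0.05, 0], 0],
  [6, [-0.01, 0.1, 0], 0],
  [6, [-0.01, 0.15, 0], 0],
  [6, [-0.01, 0.2, 0], 0],
  [6, [-0.02, 0.25, 0], 0],
  [6, [-0.02, 0.3, 0], 0],
  [6, [-0.02, 0.35, 0], 0],
  [6, [-0.02, 0.35, 0], 0],
  [6, [-0.02, 0.35, 0], 0],
  [6, [-0.02, 0.35, 0], 0],
])

```text
t: 13.65
position: [0.5071, 0.088, 0.0187]
orientation: [-0.043, 1.571, 0.044]
force: [-0.1, -15.3, 3.5]
opening: 0.652
```

It stopped at y = 0.088 with the force up to 15 N, so the bar is against the stand. I'll back off, clear the scene and check.

>>> apply_moves([
  [6, [0.1, -1, 0], 0],
  [6, [0.2, -3, 0], 0],
  [6, [0.3, -6, 0], 0],
  [6, [0.5, -9, 2], 0],
  [6, [0.6, -12, 6], 0],
  [6, [0.6, -16, 10], 0],
  [6, [0.6, -20, 14], 0],
  [6, [0.6, -24, 15], 0],
  [6, [0.6, -28, 15], 0],
  [6, [0.6, -30, 15], 0],
])

```text
t: 14.9
position: [0.513, -0.2136, 0.169]
orientation: [-0.042, 1.57, 0.043]
force: [-0.8, 1.0, -0.5]
opening: 0.651
```

```bash
python3 -c "
from h import *
a,s=jaw();print(a,s['t'],s['position'],s['force'])
for c in('top','scene'):
  im=imaging.read_camera(c)[:,:,::-1];cv2.imwrite(f'pics/{c}5.png',im)
a=cv2.imread('pics/top5.png');cv2.imwrite('pics/top5c.png',cv2.resize(a[120:280,220:380],None,fx=3.75,fy=3.75,interpolation=cv2.INTER_CUBIC))
a=cv2.imread('pics/scene5.png');cv2.imwrite('pics/scene5c.png',cv2.resize(a[150:300,300:460],None,fx=4,fy=4,interpolation=cv2.INTER_CUBIC))
"
```

```text
0.05438172229878676 14.9 [ 0.51301388 -0.21362665  0.16903799] [-0.81100326  0.95311977 -0.5113947 ]
```

View pics/top5c.png

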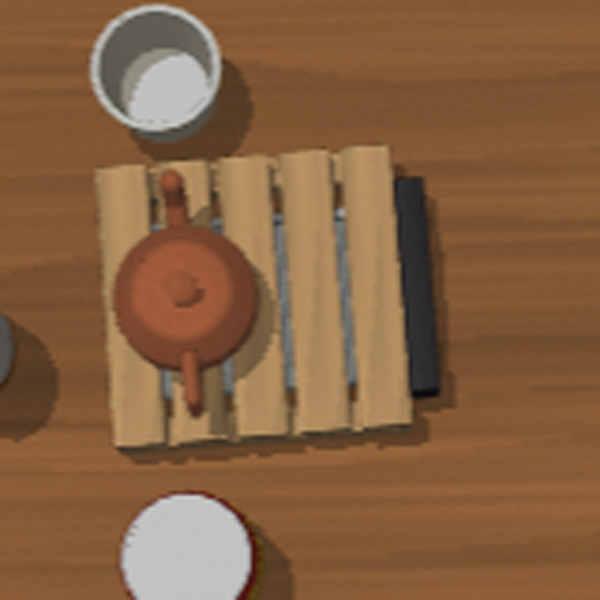

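View pics/scene5c.png

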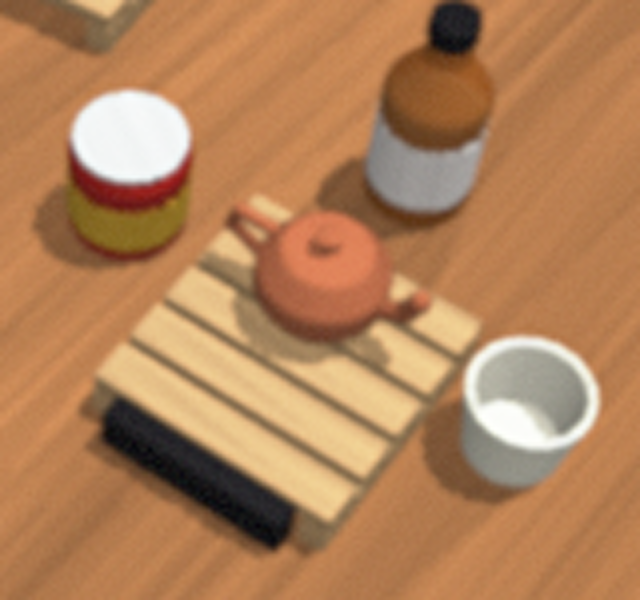

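Run:
```python
from h import *
p=imaging.camera_params('top');s=np.load('s.npy')
c=lambda l:(np.array(l)+.5)/3.75+[220,120]-.5
B=[(-91,-55,30),(-91,55,30),(-75,-55,30),(-75,55,30)]
t,e=fit(B,c([(423,178),(439,394),(397,180),(413,397)]),p,s)
s2,e2=fit(STAND,c([(96,169),(115,448),(411,427),(389,146)]),p,s)
print(rel(t,s),rel(t,s2),e,e2,s,s2)
a=cv2.imread('pics/top5.png')
cv2.imwrite('pics/ov5.png',cv2.resize(overlay(cv2.resize(a,None,fx=1,fy=1),p,s,s)[140:260,300:350],None,fx=5,fy=5))
cv2.imwrite('pics/z5.png',cv2.resize(a[145:250,305:355],None,fx=5.5,fy=5.5,interpolation=cv2.INTER_NEAREST))
for n in('0','5'):
    im=cv2.imread(f'pics/top{n}.png')
d=cv2.absdiff(cv2.imread('pics/top2.png'),cv2.imread('pics/top5.png'))
b0=cv2.imread('pics/top0.png');b=cv2.absdiff(b0,a)
print('diff means cup,tin,bottle,teapot',[b[y0:y1,x0:x1].mean().round(2) for x0,x1,y0,y1 in((242,282,118,160),(250,290,250,290),(183,225,188,232),(248,290,165,230))])
```

```text
(array([0.03492586, 1.19614804]), np.float64(-0.009817126977280655)) (array([-0.57375715,  0.69658495]), np.float64(-0.005015995022141562)) 0.7940370574098665 0.44358832037306684 [0.50147736 0.19057973 1.62813441] [0.50094667 0.1911556  1.62333327]
diff means cup,tin,bottle,teapot [np.float64(9.48), np.float64(11.49), np.float64(5.68), np.float64(9.21)]
```

View pics/z5.png

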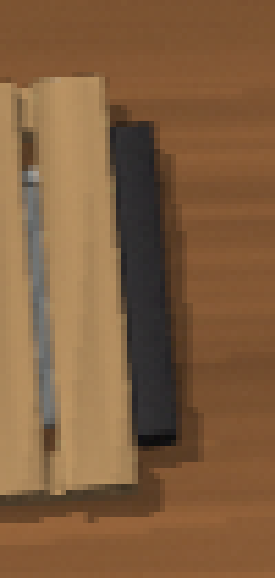

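View pics/ov5.png

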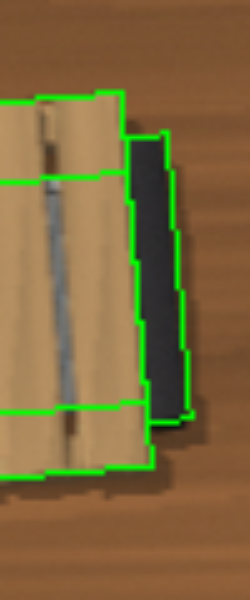

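Run:
```python
from h import *
for cam in('top','scene'):
  a=cv2.imread(f'pics/{cam}0.png',0).astype(np.float32);b=cv2.imread(f'pics/{cam}5.png',0).astype(np.float32)
  boxes=dict(cup=(242,282,118,160),tin=(250,290,250,290),bottle=(183,225,188,232),teapot=(248,290,165,230),bg=(120,180,100,160)) if cam=='top' else dict(cup=(410,455,230,275),tin=(312,352,170,216),bottle=(388,426,148,206),teapot=(355,410,198,238))
  for k,(x0,x1,y0,y1) in boxes.items():
    r=cv2.matchTemplate(b[y0-8:y1+8,x0-8:x1+8],a[y0:y1,x0:x1],cv2.TM_CCOEFF_NORMED);_,m,_,l=cv2.minMaxLoc(r);print(cam,k,m.__round__(3),l[0]-8,l[1]-8)
```

```text
top cup 1.0 0 0
top tin 1.0 0 0
top bottle 0.997 0 0
top teapot 0.981 0 0
top bg 0.967 0 0
scene cup 0.997 0 0
scene tin 0.999 0 0
scene bottle 0.998 0 0
scene teapot 0.997 0 0
```

>>> apply_moves([
  [0, [-0.1, 5, 0], 0.003],
  [0, [-0.2, 8, -5], 0.003],
  [0, [-0.3, 11, -10], 0.003],
  [0, [-0.4, 14, -14], 0.003],
  [0, [-0.5, 18, -15], 0.003],
  [0, [-0.5, 22, -15], 0.003],
  [0, [-0.6, 25, -15], 0.003],
  [0, [-0.6, 27, -15], 0.003],
  [0, [-0.6, 28, -15], 0.003],
  [0, [-0.6, 28.8, -15], 0.003],
])

```text
t: 16.25
position: [0.5065, 0.0749, 0.0188]
orientation: [-0.044, 1.571, 0.045]
force: [-0.4, 0.3, 0.4]
opening: 0.005
```

The other objects haven't moved. I'll press once at the centre with the fingers shut so the bar squares itself against the stand.

>>> apply_moves([
  [0, [0, 0.5, 0], 0],
  [0, [0, 0.9, 0], 0],
  [0, [0, 1.1, 0], 0],
  [0, [0, 1.25, 0], 0],
  [0, [0, 1.35, 0], 0],
  [0, [0, 1.45, 0], 0],
  [0, [0, 1.55, 0], 0],
  [0, [0, 1.65, 0], 0],
  [0, [0, 1.75, 0], 0],
  [0, [0, 1.75, 0], 0],
])

```text
t: 17.5
position: [0.5065, 0.0879, 0.0189]
orientation: [-0.045, 1.57, 0.038]
force: [-0.7, -14.0, 1.0]
opening: 0.005
```

>>> apply_moves([
  [0, [0.05, -1, 0], 0],
  [0, [0.15, -3, 0], 0],
  [0, [0.3, -6, 0], 0],
  [0, [0.5, -9, 2], 0],
  [0, [0.6, -12, 6], 0],
  [0, [0.6, -16, 10], 0],
  [0, [0.6, -20, 14], 0],
  [0, [0.6, -24, 15], 0],
  [0, [0.6, -28, 15], 0],
  [0, [0.6, -28, 15], 0],
])

```text
t: 18.75
position: [0.5118, -0.1958, 0.1695]
orientation: [-0.042, 1.569, 0.033]
force: [-0.2, 0.6, -0.1]
opening: 0.008
```

Run:
```python
from h import *
a,s=jaw();print(s['t'],s['position'],s['force'])
for c in('top','scene'):
  im=imaging.read_camera(c)[:,:,::-1];cv2.imwrite(f'pics/{c}6.png',im)
a=cv2.imread('pics/top6.png');b=cv2.imread('pics/scene6.png')
z=np.hstack([cv2.resize(a[145:250,305:355],None,fx=5,fy=5,interpolation=cv2.INTER_NEAREST),cv2.resize(b[195:300,310:410],None,fx=5,fy=5,interpolation=cv2.INTER_CUBIC)]);cv2.imwrite('pics/z6.png',z)
```

```text
18.75 [ 0.51181803 -0.1958014   0.1695239 ] [-0.16925321  0.56652007 -0.09468863]
```

View pics/z6.png

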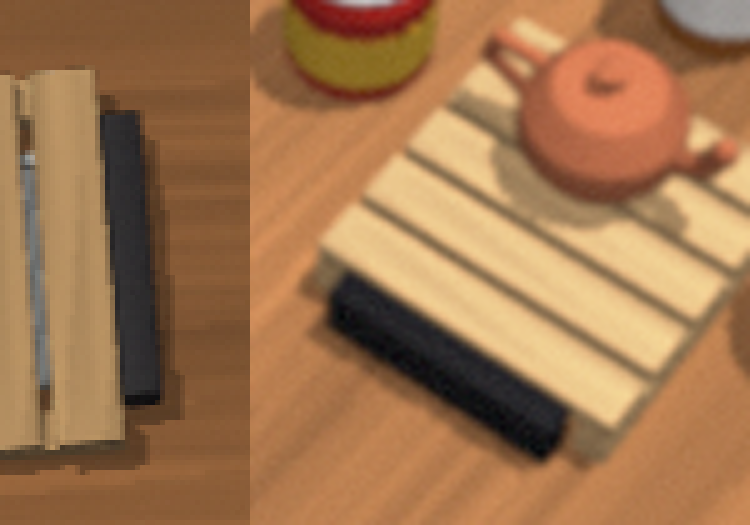

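The bar runs flush along the front edge with no gap in either view (top crop (120,255), scene crop (445,360)). The teapot, cup, tin and bottle are where they started, and the arm is clear.

```bash
python3 -c "
from plant import ticket;print(ticket.finish_job())"
```

```text
the job is handed in; nothing more can be done
None
```

The tray is fully under the teapot stand with its black bar closed against the front face, and the job was handed in at about 19 s with the arm clear. I moved the tray onto the centre line with open fingertips against its long wall, then pushed it in from behind the bar. A last press at the centre with the fingers shut was to square it up.

**Last checks**
- **Bar against the stand:** both the final push and the centre press stopped at the same point (TCP y = 0.088) at 14–15 N. That is about 2 mm short of my estimate of 0.090. Both cameras show no gap.
- **Fit, measured before the centre press:** the tray was within 0.6 mm of home along the stand, about 1 mm off to the side and 0.005–0.01 rad askew. That is about the limit of the image resolution. I only checked it by eye after the press.
- **Other objects:** the teapot, cup, tin and bottle showed no shift (0 px) in either view, also measured before the centre press. Raw brightness did differ between the first and later pictures. I put that down to changed shadows, because the shape matching showed no movement.

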